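# Sieve the small beads out of a mixed batch

## Task

Sort the mixed beads by size: slide the sieve by its handle along the bench, without lifting it off the board, until it stands against the end stop over the drop opening. Then take the stirring stick from its jar and stir the beads with it (not with the fingers), without ramming it into the sieve plate, until every small red bead has dropped through into the catch tray and only the large teal ones are left in the sieve. Finally stand the stick back in the jar, leaving the sieve against its stop and the other things on the table where they are.

Things in the scene. Friction and masses are not known exactly. Their poses are not given: they have to be found in the camera images.
- sorter: fixed beech bench, origin on the table under its middle: slide board 317 (y) x 164 mm (x), top face at z 46 mm; side lips 10 mm high, 140 mm apart, let the sieve slide only along y. The +y half is closed; towards -y a drop opening 106 (x) x 112 mm, centre y -78 mm, over a catch tray (inside 150 x 124 mm, floor at z 4 mm). End stop 16 mm high, face at y -146 mm.
- home (a point): point on the slide board's upper face, over the drop opening: the sieve's origin lies here when the sieve is against the end stop (sorter frame: x 0, y -78, z 46 mm)
- sieve: loose round metal sieve, 0.8 kg, origin under its centre. Foot flange 136 mm across, drum inside 120 mm, rim at z 42 mm; below z 27 mm its wall slopes in to a floor 95 mm across. Floor plate: top at z 5 mm, 12 square holes 18.5 mm wide, grid x, y = +-12.5, +-37.5 mm but the 4 corners. Wooden handle along its -x axis, 75 to 137 mm out, 16 wide, 13 high, middle at z 30 mm.
- sieve_handle (a point): middle of the sieve's wooden handle, 104 mm from the sieve's centre; same axes as the sieve (handle along x, 16 mm wide along y)
- stick: turned beech stirring stick 167 mm long, 30 g, origin at the foot end, z axis along the stick towards the upper end. A blunt bulb 21 mm across and 17 mm long at the foot (too wide for the sieve holes), then 9 mm thick, and the grip 11 mm thick from 86 to 164 mm. At the start it leans about 27 degrees in the jar, foot on the jar's floor.
- stick_tip (a point): the foot end of the stick
- jar: fixed white ceramic tool jar, origin under its centre; 62 mm across, 78 mm high, inside 54 mm across, inner floor at 6 mm
- thread_spool_pink: bystander: spool of pink thread, 33 mm across, 40 mm high, origin under its centre
- thread_spool_red: bystander: spool of red thread, 28 mm across, 52 mm high, origin under its centre
- wax_cake: bystander: yellow wax cake, 38 mm across, 13 mm high, origin under its centre
- bead_tower: bystander, fixed: clear tiered box of crimson beads, 32 x 83 mm, 120 mm high, origin under its centre
- small_bead_0: small coral-red bead, 14 mm across and 10 mm high, 10 g; origin at the centre of its underside, z along its bore. Lies flat on the sieve's plate at the start; passes the square holes
- small_bead_1: small coral-red bead, 14 mm across and 10 mm high, 10 g; origin at the centre of its underside, z along its bore. Lies flat on the sieve's plate at the start; passes the square holes
- small_bead_2: small coral-red bead, 14 mm across and 10 mm high, 10 g; origin at the centre of its underside, z along its bore. Lies flat on the sieve's plate at the start; passes the square holes
- small_bead_3: small coral-red bead, 14 mm across and 10 mm high, 10 g; origin at the centre of its underside, z along its bore. Lies flat on the sieve's plate at the start; passes the square holes
- small_bead_4: small coral-red bead, 14 mm across and 10 mm high, 10 g; origin at the centre of its underside, z along its bore. Lies flat on the sieve's plate at the start; passes the square holes
- large_bead_0: large teal bead, 25 mm across and 15 mm high, 16 g; origin at the centre of its underside, z along its bore. Lies flat on the sieve's plate; too big for the holes
- large_bead_1: large teal bead, 25 mm across and 15 mm high, 16 g; origin at the centre of its underside, z along its bore. Lies flat on the sieve's plate; too big for the holes
- large_bead_2: large teal bead, 25 mm across and 15 mm high, 16 g; origin at the centre of its underside, z along its bore. Lies flat on the sieve's plate; too big for the holes

How it is judged:
By the outcome, as a careful person would: the job done as asked, in the order asked, and still so for the second after the job is handed in, with the robot touching nothing.
It also fails if it takes over 72 s, if anything falls off the work surface, if the arm or the gripper's body presses on something with over 40 N, if the wrist force passes 120 N, or if a joint passes its speed limit or range.

## Robot

A 6-joint arm with a two-finger parallel gripper is mounted at the origin on the work surface; the furniture and walls round the work are solid. World frame = base frame: x ahead of the robot, y to its left, z up, the work surface at z = 0. Lengths are in mm, angles in rad, forces in N, time in s.
With the tool pointing down it reaches from about 300 to 1000 mm from the base axis. Payload 5.1 kg.
Tool frame: the origin (TCP) lies midway between the tips of the shut fingers; the grasp point (between the pads) lies 19 mm behind it; z points along the fingers, y is the line along which they close (so a half turn about z gives the same grasp; the last joint's range is limited). The gripper opens to 95 mm and grips with 3 to 60 N. Pads are 20 mm wide; open, the fingers measure 119 mm over their backs; the gripper's body (75 mm by 180 mm) begins 59 mm behind the grasp point.
Start: joints at [1.026, 0.124, 1.65, -0, 1.367, -0.083], TCP at [289.632, 581.892, 214.656] pointing down, gripper open.
Joint ranges: [-2.61, 2.61], [-1.02, 2.33], [0.03, 2.71], [-1.35, 4.49], [0.32, 2.68], [-2.91, 2.91]. Speed limits (rad/s): [2.57, 2.57, 3.14, 3.14, 3.14, 3.14].

## Interface

Orientations are given as a unit quaternion [x, y, z, w].
In Python, from station import r gives the robot as it stands.
- The arm moves only by the shell command python3 -m crank 'ROWS'. ROWS is JSON, a list of rows, each an object of numbers: "jaw": the opening, from 0 (shut) to 1 (fully open); "x", "y", "z": the shift along the tool's x, y, z scaled (see below); "wx", "wy", "wz": the turn, a rotation vector about the tool's x, y, z scaled (see below). A call has 1 to 5 rows; each row is the pose to reach, as a shift and turn from the pose commanded when the call began, along the tool's axes at that moment, turning the shorter way round; what a row does not reach only later rows make up. The controller multiplies each number of a shift by 1 m and each number of a turn by pi rad. A row lasts 1/8 s, in which the tool goes at most 62.5 mm and 10.7 degrees, less where a joint would pass 70% of its speed; a pose out of reach is approached as far as the arm can. A call with a number of a shift or a turn outside -1 to 1 is refused whole. A call with a gripper value outside its range is refused whole. The fingers move at their own pace and stop on an object; the grip force is fixed at half the most. Time passes only in rows, so rows that repeat a pose let the fingers close. It gives the time, the measured TCP pose, the force, the opening and the grip force at its end, in the units of the state.
- r.get_obs(): the state, without advancing time (a new reading comes with each control period).
- r.snapshot(name): name is "scene" or "side" or "wrist"; returns a dict with "image" (384x512x3 uint8, red, green, blue), "depth" (384x512 float32, mm along the optical axis (not along the pixel's ray), 0 where there is no reading), "camera_matrix" (3x3 intrinsics, pixels), "k1" (the pictures are not rectified: a ray, as slopes to the right and down, at radius r is drawn at 1 + k1 r^2 times it, then the intrinsics apply), "position" and "attitude" of the camera in the world. Camera axes: x right, y down, z forward; pixel columns grow to the right and rows downward; lengths in mm; the calibration is good to about 2 mm. A picture is of the moment at which its call begins.
- r.hand_in(): hands the job in; it is judged then, once.
The state is a dict: "t": time; "qpos": joint angles; "qd": joint speeds; "effort": joint torques, N m; "position": TCP position; "tcp_rot": TCP orientation; "contact_force": force on the tool from outside, world axes, zero at the start; "wrist_torque": the same for the moment, N m; "gripper_width": finger opening in mm; "grip_force": force on a finger pad.
Only numpy, scipy, OpenCV 4.12 (cv2) and the standard library are available. Lean on these libraries where they do the work, as an engineer would, in place of code of your own. Each camera call takes 0.05 s, during which the arm holds its last target. There are 200 camera calls.

## Working session

There is one attempt and no reset: what is moved stays moved. The work goes in short steps, Python scripts to look and compute and a shell command to move; the robot and the scene stay as the last step left them, time stands still between calls to the robot, and variables do not carry over. Pictures are saved under pics/ and viewed, at most 10 in all, crops included, and the job is handed in when it is done.

```bash
ls; mkdir -p pics
cat > h.py <<'E'
import numpy as np, cv2
from scipy.spatial.transform import Rotation as R
from station import r
def snap(n):
    return r.snapshot(n)
def cloud(s):
    K=np.array(s["camera_matrix"]);d=s["depth"];h,w=d.shape
    k=float(np.ravel(s["k1"])[0])
    uv=np.stack(np.meshgrid(np.arange(w),np.arange(h)),-1).reshape(-1,1,2).astype(float)
    p=cv2.undistortPoints(uv,K,np.array([k,0,0,0,0.])).reshape(h,w,2)
    P=np.dstack([p*d[...,None],d])
    a=np.array(s["attitude"],float)
    M=a if a.shape==(3,3) else R.from_quat(a).as_matrix()
    W=P@M.T+np.array(s["position"]); W[d==0]=np.nan
    return W
def save(s,n): cv2.imwrite("pics/"+n,cv2.cvtColor(s["image"],cv2.COLOR_RGB2BGR))
E
python3 - <<'E'
from h import *
o=r.get_obs();print({k:np.round(v,3) for k,v in o.items()})
ims=[]
for n in ("scene","side"):
    s=snap(n);np.savez("/tmp/%s.npz"%n,W=cloud(s),im=s["image"]);ims.append(s["image"]);print(n,s["position"],s["attitude"],s["k1"])
    save(s,n+"0.png")
E
```

```text
pics
{'t': np.float64(0.0), 'qpos': array([ 1.026,  0.124,  1.652,  0.   ,  1.367, -0.083]), 'qd': array([ 0.001, -0.001, -0.   , -0.   , -0.002, -0.002]), 'effort': array([-1.0000e-03, -4.1760e+01, -3.5993e+01,  7.7000e-02,  4.9000e-02,
       -0.0000e+00]), 'position': array([289.298, 581.36 , 213.405]), 'tcp_rot': array([ 0.229,  0.973, -0.001, -0.   ]), 'contact_force': array([ 0.146,  0.153, -0.021]), 'wrist_torque': array([ 0.016, -0.05 , -0.032]), 'grip_force': np.float64(0.0), 'gripper_width': np.float64(95.128)}
scene [-184.48568901 -658.95269772 1055.4160594 ] [ 0.84185857 -0.37146026  0.16159215 -0.35662221] -0.10054291503864415
side [ 574.55170335 -889.23706017  654.05521482] [ 0.87705363  0.01131772  0.00730013 -0.48020365] 0.003349793921812158
```

View pics/scene0.png

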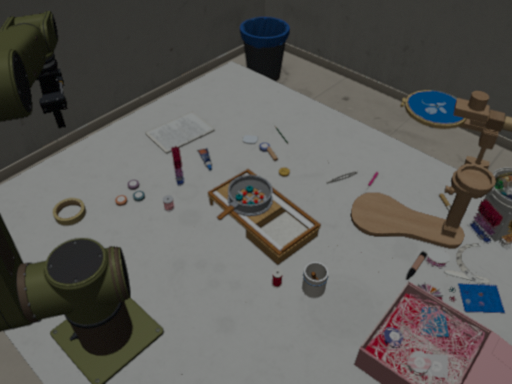

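View pics/side0.png

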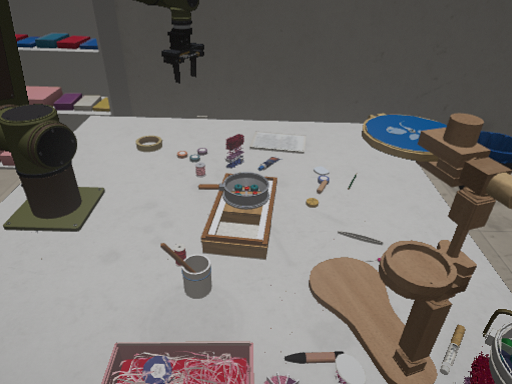

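The scene view shows the sieve at (250,195) with its handle at (228,212), and the jar at (315,280). In the side view the sieve is at (246,190), the handle at (210,186), and the stick leans from the jar (197,277) up to (165,246).

Run:
```python
from h import *
A=[];C=[]
for n in ("scene","side"):
    z=np.load("/tmp/%s.npz"%n);W=z["W"].reshape(-1,3);c=z["im"].reshape(-1,3)
    u=np.arange(len(W))%512;v=np.arange(len(W))//512
    bx=(190,330,160,305) if n=="scene" else (150,285,165,305)
    m=(u>bx[0])&(u<bx[1])&(v>bx[2])&(v<bx[3])&np.isfinite(W[:,0])&(W[:,2]>-20)&(W[:,2]<250)
    A.append(W[m]);C.append(c[m])
    t=m&(abs(W[:,2])<8);print(n,"table z",np.median(W[t,2]))
    for lo,hi in [(8,38),(40,50),(50,62),(62,76),(76,84),(84,94),(94,200)]:
        k=m&(W[:,2]>lo)&(W[:,2]<hi);P=W[k]
        print(lo,hi,k.sum(),P.min(0).round(),P.max(0).round())
P=np.vstack(A);col=np.vstack(C)
np.savez("/tmp/pc.npz",P=P,c=col)
# draw top-down map, 2px/mm
lo=P[:,:2].min(0);lo=np.array([lo[0]//50*50,lo[1]//50*50]);hi=P[:,:2].max(0);S=1.5
H=int((hi[0]-lo[0])*S)+10;Wd=int((hi[1]-lo[1])*S)+10
im=np.full((H,Wd,3),255,np.uint8)
for i in np.argsort(P[:,2]):
    p=P[i];x=int((p[0]-lo[0])*S);y=int((p[1]-lo[1])*S)
    if p[2]<8: continue
    cv2.circle(im,(Wd-1-y,H-1-x),2,[int(q) for q in col[i][::-1]],-1)
for gx in range(int(lo[0]),int(hi[0]),50):
    yy=H-1-int((gx-lo[0])*S);cv2.line(im,(0,yy),(Wd,yy),(200,200,0),1);cv2.putText(im,str(gx),(0,yy),0,.4,(0,0,255))
for gy in range(int(lo[1]),int(hi[1]),50):
    xx=Wd-1-int((gy-lo[1])*S);cv2.line(im,(xx,0),(xx,H),(200,200,0),1);cv2.putText(im,str(gy),(xx,10),0,.4,(0,0,255))
f=min(1,800/Wd,600/H);im=cv2.resize(im,None,fx=f,fy=f);cv2.imwrite("pics/map.png",im);print(im.shape)
```

```text
scene table z -0.9840533913609306
8 38 1052 [ 382. -326.    8.] [832. 282.  38.]
40 50 1544 [ 381. -325.   40.] [630. 138.  50.]
50 62 1598 [ 383. -325.   50.] [637. 137.  62.]
62 76 643 [ 409. -326.   62.] [609.  87.  76.]
76 84 334 [ 408. -324.   76.] [613.  88.  84.]
84 94 238 [ 418. -309.   84.] [612.  89.  93.]
94 200 33 [ 386. -325.   94.] [525.  82. 158.]
side table z 0.24812070088955807
8 38 1306 [ 370. -325.    8.] [627. 271.  38.]
40 50 1327 [ 377. -324.   40.] [639. 205.  50.]
50 62 1570 [ 383. -325.   50.] [638. 141.  62.]
62 76 843 [ 412. -325.   62.] [609.  88.  76.]
76 84 433 [ 411. -325.   76.] [608.  88.  84.]
84 94 257 [ 417. -310.   84.] [611.  91.  94.]
94 200 152 [ 389. -324.   95.] [ 427. -305.  156.]
(600, 582, 3)
```

View pics/map.png

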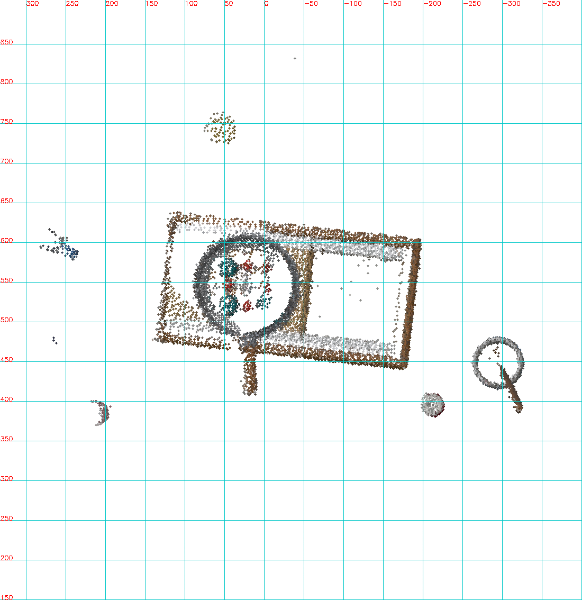

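```bash
cat > fit.py <<'E'
from h import *
from scipy.optimize import least_squares
def circ(P,r0=None):
    f=lambda q:np.hypot(P[:,0]-q[0],P[:,1]-q[1])-(q[2] if r0 is None else r0)
    s=least_squares(f,[*P[:,:2].mean(0),50],loss="soft_l1");return s.x,np.abs(s.fun).mean()
E
python3 - <<'E'
from fit import *
z=np.load("/tmp/pc.npz");P=z["P"];c=z["c"].astype(int)
b=P[(P[:,0]>425)&(P[:,1]>-210)&(P[:,1]<160)&(P[:,2]>51)&(P[:,2]<60)&(P[:,0]<660)]
print("bench rect",cv2.minAreaRect(b[:,:2].astype(np.float32)))
# edges: fit long sides
# sieve rim
s=P[(P[:,2]>83)&(P[:,2]<92)&(P[:,1]>-60)&(P[:,1]<100)&(P[:,0]>470)];print("rim",circ(s),s[:,2].max())
h=P[(P[:,2]>62)&(P[:,2]<92)&(P[:,1]>-30)&(P[:,1]<60)&(P[:,0]<465)]
l=cv2.fitLine(h[:,:2].astype(np.float32),cv2.DIST_HUBER,0,.01,.01).ravel();print("handle",l,h.min(0),h.max(0),np.percentile(h[:,2],95))
j=P[(P[:,2]>70)&(P[:,2]<81)&(P[:,1]<-250)];print("jar",circ(j,29))
g=P[(P[:,2]>84)&(P[:,1]<-250)]
l=cv2.fitLine(g.astype(np.float32),cv2.DIST_HUBER,0,.01,.01).ravel();print("stick",l,np.degrees(np.arccos(abs(l[2]))),g.min(0),g.max(0))
for n,m in (("red",(c[:,0]>c[:,1]+60)),("teal",(c[:,1]>c[:,0]+25))):
    k=m&(P[:,1]>-50)&(P[:,1]<100)&(P[:,0]>470)&(P[:,0]<620)&(P[:,2]<75)
    Q=P[k];_,lab,st,ce=cv2.connectedComponentsWithStats(cv2.dilate(np.histogram2d(Q[:,0],Q[:,1],bins=[150,150],range=[[470,620],[-50,100]])[0].astype(np.uint8),np.ones((3,3),np.uint8)))
    print(n,[(round(470+q[1]),round(-50+q[0]),t[4]) for q,t in zip(ce[1:],st[1:])if t[4]>20])
E
```

```text
bench rect ((540.4395141601562, -28.985687255859375), (323.58953857421875, 167.43624877929688), 83.60140991210938)
rim (array([545.59332743,  23.05848176,  62.56749737]), np.float64(2.145214803589858)) 91.76584430278899
handle [ 9.9988258e-01 -1.5324805e-02  4.3680569e+02  1.5919621e+01] [408.01468583   9.05251232  69.92874437] [463.73202261  29.41884915  87.96023265] 83.31951232710259
jar (array([ 449.47245796, -293.96182891,   50.        ]), np.float64(1.7474733158349913))
stick [-4.6207806e-01 -2.0464325e-01  8.6290497e-01  4.0834073e+02
 -3.1552045e+02  1.2439460e+02] 30.355663 [ 386.46527112 -324.58058466   84.2597497 ] [ 430.41607971 -299.53125331  157.59079408]
red [(520, 22, np.int32(89)), (542, -4, np.int32(45)), (547, 45, np.int32(98)), (569, -2, np.int32(71)), (572, 21, np.int32(94))]
teal [(519, 42, np.int32(254)), (524, 0, np.int32(120)), (527, 49, np.int32(74)), (568, 45, np.int32(335))]
```

```bash
cat > g.py <<'E'
import sys
from h import *
# g.py x y z [yx yy zx zy zz]: shift/turn to world TCP pose; tool y horizontal dir, tool z dir
def go(x,y,z,Y=(0,1,0),Z=(0,0,-1)):
    o=r.get_obs();M=R.from_quat(o["tcp_rot"]).as_matrix()
    Z=np.array(Z,float);Z/=np.linalg.norm(Z);Y=np.array(Y,float);Y-=Y@Z*Z;Y/=np.linalg.norm(Y)
    T=np.c_[np.cross(Y,Z),Y,Z];d=M.T@(np.array([x,y,z])-o["position"])/1000
    w=R.from_matrix(M.T@T).as_rotvec()
    print("t",round(float(o["t"]),2),"pos",o["position"].round(1),"shift",d.round(4),"turn",(w/np.pi).round(4),"rows",round(max(np.linalg.norm(d)/.0625,np.degrees(np.linalg.norm(w))/10.7),1),"F",o["contact_force"].round(1),"w",round(float(o["gripper_width"]),1))
if __name__=="__main__":
    a=list(map(float,sys.argv[1:]));Y=(0,1,0);Z=(0,0,-1)
    if len(a)>3:Y=(a[3],a[4],0)
    if len(a)>5:Z=a[5:8]
    go(*a[:3],Y,Z)
E
python3 g.py 442 18 140
```

```text
t 0.1 pos [289.4 581.4 213.5] shift [-0.3877 -0.4362  0.0743] turn [-0.0006 -0.0002 -0.147 ] rows 9.4 F [ 0.5 -0.2 -0.7] w 95.0
```

```bash
python3 -m crank '[{"x":-0.08,"y":-0.09,"wz":-0.03,"jaw":0.6},{"x":-0.12,"y":-0.13,"wz":-0.06,"jaw":0.6},{"x":-0.16,"y":-0.18,"wz":-0.1,"jaw":0.6},{"x":-0.2,"y":-0.22,"wz":-0.147,"jaw":0.6},{"x":-0.2,"y":-0.22,"wz":-0.147,"jaw":0.6}]'; python3 g.py 442 18 140
```

```text
t 0.1 pos [289.4 581.4 213.5] shift [-0.3877 -0.4362  0.0743] turn [-0.0006 -0.0002 -0.147 ] rows 9.4 F [ 0.5 -0.2 -0.7] w 95.0validation failed for argument at $[0]...
```

```bash
python3 -m crank '[{"jaw":0.6,"x":-0.2,"y":-0.22,"z":0,"wx":0,"wy":0,"wz":-0.147},{"jaw":0.6,"x":-0.2,"y":-0.22,"z":0,"wx":0,"wy":0,"wz":-0.147},{"jaw":0.6,"x":-0.2,"y":-0.22,"z":0,"wx":0,"wy":0,"wz":-0.147},{"jaw":0.6,"x":-0.2,"y":-0.22,"z":0,"wx":0,"wy":0,"wz":-0.147},{"jaw":0.6,"x":-0.2,"y":-0.22,"z":0,"wx":0,"wy":0,"wz":-0.147}]'; python3 g.py 442 18 140
```

```text
t: 0.72
position: [370.6, 293.6, 214.2]
tcp_rot: [0.0, 1.0, -0.0, -0.0]
contact_force: [-0.4, 0.5, 0.2]
gripper_width: 57.8
grip_force: 0.0
t 0.72 pos [370.6 293.6 214.2] shift [-0.0715 -0.2755  0.0743] turn [-0.0002 -0.0001 -0.0002] rows 4.7 F [-0.4  0.5  0.2] w 57.8
```

```bash
python3 -m crank '[{"jaw":0.6,"x":-0.071,"y":-0.275,"z":0.074,"wx":0,"wy":0,"wz":0},{"jaw":0.6,"x":-0.071,"y":-0.275,"z":0.074,"wx":0,"wy":0,"wz":0},{"jaw":0.6,"x":-0.071,"y":-0.275,"z":0.074,"wx":0,"wy":0,"wz":0},{"jaw":0.6,"x":-0.071,"y":-0.275,"z":0.074,"wx":0,"wy":0,"wz":0},{"jaw":0.6,"x":-0.071,"y":-0.275,"z":0.074,"wx":0,"wy":0,"wz":0}]'
python3 - <<'E'
from fit import *
s=snap("wrist");save(s,"w1.png");W=cloud(s).reshape(-1,3)
h=W[(W[:,2]>72)&(W[:,2]<90)&(W[:,1]>-30)&(W[:,1]<60)&(W[:,0]<465)&(W[:,0]>400)]
print(len(h))
if len(h)>10:print(cv2.minAreaRect(h[:,:2].astype(np.float32)),h.min(0),h.max(0))
E
python3 g.py 442 18 57
```

```text
t: 1.35
position: [441.3, 18.5, 139.6]
tcp_rot: [0.001, 1.0, -0.0, -0.0]
contact_force: [0.2, 1.1, 0.8]
gripper_width: 56.6
grip_force: 0.0
1282
((437.2261047363281, 20.172386169433594), (55.66875076293945, 15.992724418640137), 2.010145425796509) [409.40417034  11.81121845  75.92383258] [464.95984198  28.36996501  85.46108019]
t 1.4 pos [441.4  15.4 138.3] shift [-0.0008  0.0029  0.0813] turn [-0.001  -0.0008 -0.0012] rows 1.3 F [-0.  -0.7 -0.7] w 57.0
```

View pics/w1.png

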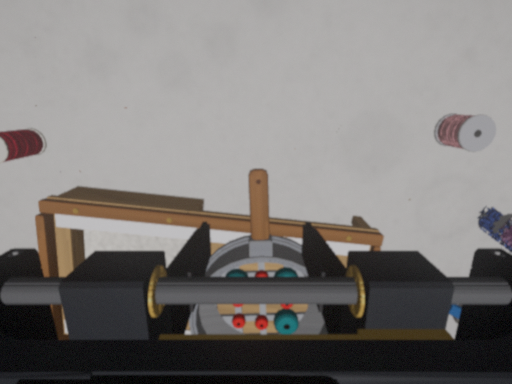

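The wrist view shows the handle at (259,205), centred between the fingers. The red beads are near (262,275–322) and the teal ones near (235,278), (287,275) and (287,322).

```bash
python3 -m crank '[{"jaw":0.6,"x":0,"y":0.004,"z":0.04,"wx":0,"wy":0,"wz":0},{"jaw":0.6,"x":0,"y":0.004,"z":0.08,"wx":0,"wy":0,"wz":0},{"jaw":0.6,"x":0,"y":0.004,"z":0.08,"wx":0,"wy":0,"wz":0},{"jaw":0.6,"x":0,"y":0.004,"z":0.08,"wx":0,"wy":0,"wz":0},{"jaw":0.1,"x":0,"y":0.004,"z":0.08,"wx":0,"wy":0,"wz":0}]'; python3 -m crank '[{"jaw":0.1,"x":0,"y":0,"z":0,"wx":0,"wy":0,"wz":0},{"jaw":0.1,"x":0,"y":0,"z":0,"wx":0,"wy":0,"wz":0},{"jaw":0.1,"x":0,"y":0,"z":0,"wx":0,"wy":0,"wz":0},{"jaw":0.1,"x":0,"y":0,"z":0,"wx":0,"wy":0,"wz":0}]';python3 g.py 442 18 57
```

```text
t: 2.02
position: [443.3, 24.9, 62.8]
tcp_rot: [-0.0, 1.0, -0.0, 0.002]
contact_force: [-0.2, 0.1, 0.9]
gripper_width: 51.8
grip_force: 0.0
t: 2.52
position: [441.8, 24.3, 61.0]
tcp_rot: [-0.0, 1.0, -0.001, 0.0]
contact_force: [-0.8, -1.5, 2.7]
gripper_width: 16.0
grip_force: 30.0
t 2.52 pos [441.8  24.3  61. ] shift [-0.0002 -0.0063  0.004 ] turn [-0.0004  0.      0.0002] rows 0.1 F [-0.8 -1.5  2.7] w 16.0
```

```bash
python3 -m crank '[{"jaw":0.1,"x":0.001,"y":-0.01,"z":0,"wx":0,"wy":0,"wz":0},{"jaw":0.1,"x":0.003,"y":-0.03,"z":0,"wx":0,"wy":0,"wz":0},{"jaw":0.1,"x":0.0055,"y":-0.05,"z":0,"wx":0,"wy":0,"wz":0},{"jaw":0.1,"x":0.008,"y":-0.07,"z":0,"wx":0,"wy":0,"wz":0},{"jaw":0.1,"x":0.01,"y":-0.09,"z":0,"wx":0,"wy":0,"wz":0}]'; python3 -m crank '[{"jaw":0.1,"x":0.001,"y":-0.01,"z":0,"wx":0,"wy":0,"wz":0},{"jaw":0.1,"x":0.0025,"y":-0.022,"z":0,"wx":0,"wy":0,"wz":0},{"jaw":0.1,"x":0.0033,"y":-0.03,"z":0,"wx":0,"wy":0,"wz":0},{"jaw":0.1,"x":0.0033,"y":-0.03,"z":0,"wx":0,"wy":0,"wz":0}]'; python3 g.py 442 18 57
```

```text
t: 3.15
position: [432.0, -64.1, 61.0]
tcp_rot: [-0.001, 1.0, 0.002, 0.001]
contact_force: [2.4, 7.7, 3.4]
gripper_width: 16.0
grip_force: 30.4
t: 3.65
position: [428.7, -94.9, 61.0]
tcp_rot: [-0.0, 1.0, 0.001, 0.0]
contact_force: [-0.0, 4.4, 2.5]
gripper_width: 16.3
grip_force: 30.1
t 3.65 pos [428.7 -94.9  61. ] shift [-0.0133  0.1128  0.0042] turn [0.0005 0.0002 0.    ] rows 1.8 F [-0.   4.4  2.5] w 16.3
```

Moved 120 mm; creep the rest to contact.

```bash
python3 -m crank '[{"jaw":0.1,"x":0.0004,"y":-0.004,"z":0,"wx":0,"wy":0,"wz":0},{"jaw":0.1,"x":0.0008,"y":-0.007,"z":0,"wx":0,"wy":0,"wz":0},{"jaw":0.1,"x":0.0008,"y":-0.007,"z":0,"wx":0,"wy":0,"wz":0}]';python3 -m crank '[{"jaw":0.1,"x":0.0002,"y":-0.002,"z":0,"wx":0,"wy":0,"wz":0},{"jaw":0.1,"x":0.0002,"y":-0.002,"z":0,"wx":0,"wy":0,"wz":0}]'; python3 -m crank '[{"jaw":0.1,"x":0.0002,"y":-0.002,"z":0,"wx":0,"wy":0,"wz":0},{"jaw":0.1,"x":0.0002,"y":-0.002,"z":0,"wx":0,"wy":0,"wz":0}]'
```

```text
t: 4.03
position: [427.9, -101.2, 60.9]
tcp_rot: [-0.0, 1.0, 0.001, 0.0]
contact_force: [1.1, 5.5, 3.7]
gripper_width: 15.8
grip_force: 30.3
t: 4.28
position: [427.8, -102.8, 61.0]
tcp_rot: [-0.0, 1.0, 0.002, 0.0]
contact_force: [1.5, 7.7, 4.3]
gripper_width: 16.0
grip_force: 30.3
t: 4.53
position: [427.6, -104.9, 61.0]
tcp_rot: [-0.0, 1.0, 0.001, 0.0]
contact_force: [0.9, 6.9, 2.9]
gripper_width: 15.9
grip_force: 30.3
```

```bash
for i in 1; do python3 -m crank '[{"jaw":0.1,"x":0.0003,"y":-0.003,"z":0,"wx":0,"wy":0,"wz":0},{"jaw":0.1,"x":0.0003,"y":-0.003,"z":0,"wx":0,"wy":0,"wz":0}]'; python3 -m crank '[{"jaw":0.1,"x":0.0002,"y":-0.002,"z":0,"wx":0,"wy":0,"wz":0},{"jaw":0.1,"x":0.0002,"y":-0.002,"z":0,"wx":0,"wy":0,"wz":0}]';done | grep -A3 -E "pos|force"
python3 - <<'E'
from fit import *
P=[]
for n in("scene","side"):
    s=snap(n);W=cloud(s).reshape(-1,3);P.append(W)
P=np.vstack(P)
s=P[(P[:,2]>83)&(P[:,2]<92)&(P[:,1]>-200)&(P[:,1]<0)&(P[:,0]>468)&(P[:,0]<620)];print("rim",circ(s),"home 531.8 -106.5")
E
```

```text
position: [427.3, -108.1, 61.0]
tcp_rot: [-0.0, 1.0, 0.001, 0.0]
contact_force: [0.6, 5.8, 2.8]
gripper_width: 15.8
grip_force: 30.3
t: 5.03
position: [427.0, -109.8, 61.0]
tcp_rot: [-0.0, 1.0, 0.002, 0.0]
contact_force: [0.8, 7.2, 3.7]
gripper_width: 16.1
grip_force: 30.3
rim (array([ 531.31692913, -108.09265814,   62.34194347]), np.float64(1.7530058569140958)) home 531.8 -106.5
```

```bash
python3 -m crank '[{"jaw":0.1,"x":0.0002,"y":-0.002,"z":0,"wx":0,"wy":0,"wz":0},{"jaw":0.1,"x":0.0002,"y":-0.002,"z":0,"wx":0,"wy":0,"wz":0}]' | grep -E "pos|contact"; python3 -m crank '[{"jaw":0.1,"x":0.0002,"y":-0.002,"z":0,"wx":0,"wy":0,"wz":0},{"jaw":0.1,"x":0.0002,"y":-0.002,"z":0,"wx":0,"wy":0,"wz":0}]'| grep -E "pos|contact"
```

```text
position: [426.8, -111.9, 60.9]
contact_force: [0.8, 7.0, 3.8]
position: [426.7, -113.8, 61.0]
contact_force: [2.3, 8.3, 4.2]
```

```bash
cat > rim.py <<'E'
from fit import *
P=[]
for n in("scene","side"):
    s=snap(n);P.append(cloud(s).reshape(-1,3))
    if n=="side": save(s,"side_now.png");im=s["image"]
P=np.vstack(P)
s=P[(P[:,2]>84)&(P[:,2]<91)&(P[:,1]>-200)&(P[:,1]<0)&(P[:,0]>468)&(P[:,0]<620)];print("rim",circ(s,62.3))
b=P[(P[:,0]>425)&(P[:,1]>-230)&(P[:,1]<-150)&(P[:,2]>58)&(P[:,2]<66)&(P[:,0]<660)];print("stop",cv2.minAreaRect(b[:,:2].astype(np.float32)))
E
python3 rim.py; python3 -c "
import cv2;a=cv2.imread('pics/side_now.png')[150:300,150:330];cv2.imwrite('pics/s1.png',cv2.resize(a,None,fx=4,fy=4,interpolation=2))"
```

```text
rim (array([ 531.11830846, -112.08960044,   50.        ]), np.float64(1.8221162918021878))
stop ((524.5963134765625, -168.6886749267578), (43.231353759765625, 154.10951232910156), 86.26582336425781)
```

View pics/s1.png

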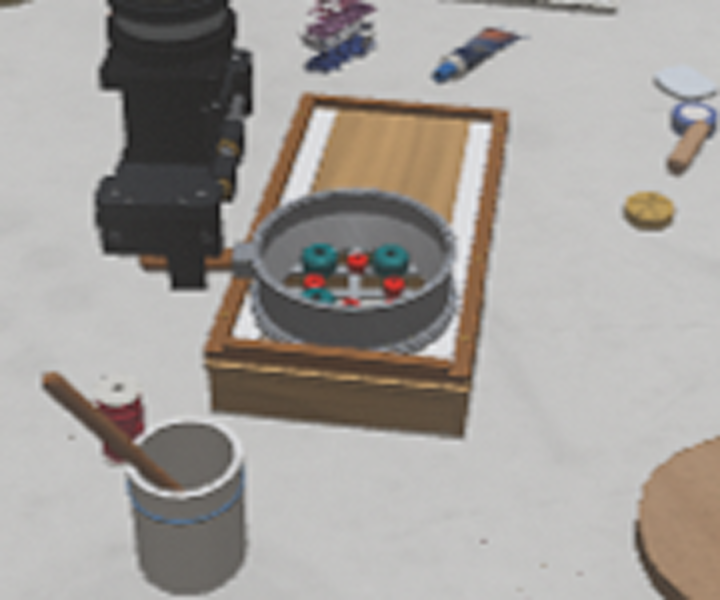

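The sieve is almost at the stop: its flange front edge at crop (350,348) is close to the stop top edge at y≈345. Keep creeping until the force rises.

```bash
c() { grep -E "pos|contact"; }; python3 -m crank '[{"jaw":0.1,"x":0.0002,"y":-0.002,"z":0,"wx":0,"wy":0,"wz":0},{"jaw":0.1,"x":0.0002,"y":-0.002,"z":0,"wx":0,"wy":0,"wz":0}]' | c; python3 -m crank '[{"jaw":0.1,"x":0.0002,"y":-0.002,"z":0,"wx":0,"wy":0,"wz":0},{"jaw":0.1,"x":0.0002,"y":-0.002,"z":0,"wx":0,"wy":0,"wz":0}]'|c
```

```text
position: [426.3, -114.9, 61.0]
contact_force: [0.2, 10.7, 5.2]
position: [425.8, -116.3, 61.0]
contact_force: [-0.0, 12.3, 7.8]
```

```bash
c() { grep -E "pos|contact|rot"; }; python3 -m crank '[{"jaw":0.1,"x":0,"y":-0.002,"z":0,"wx":0,"wy":0,"wz":0},{"jaw":0.1,"x":0,"y":-0.002,"z":0,"wx":0,"wy":0,"wz":0}]' | c; python3 -m crank '[{"jaw":0.1,"x":0,"y":-0.002,"z":0,"wx":0,"wy":0,"wz":0},{"jaw":0.1,"x":0,"y":-0.002,"z":0,"wx":0,"wy":0,"wz":0},{"jaw":0.1,"x":0,"y":-0.002,"z":0,"wx":0,"wy":0,"wz":0}]'|c; python3 rim.py
```

```text
position: [425.4, -117.9, 60.9]
tcp_rot: [-0.0, 1.0, 0.004, -0.001]
contact_force: [-1.4, 15.4, 10.3]
position: [425.1, -119.7, 60.9]
tcp_rot: [-0.0, 1.0, 0.004, -0.001]
contact_force: [-3.8, 14.6, 11.3]
rim (array([ 529.55131471, -113.05473989,   50.        ]), np.float64(1.7936754424223988))
stop ((521.21142578125, -166.66334533691406), (44.507598876953125, 155.30313110351562), 84.14588928222656)
```

The centre has stopped while the handle still gave, so the sieve is against the stop. Release and lift.

```bash
python3 -m crank '[{"jaw":0.55,"x":0,"y":0,"z":0,"wx":0,"wy":0,"wz":0},{"jaw":0.55,"x":0,"y":0,"z":0,"wx":0,"wy":0,"wz":0},{"jaw":0.55,"x":0,"y":0,"z":0,"wx":0,"wy":0,"wz":0},{"jaw":0.55,"x":0,"y":0,"z":0,"wx":0,"wy":0,"wz":0}]'|tail -3;  python3 -m crank '[{"jaw":0.55,"x":0,"y":0,"z":-0.04,"wx":0,"wy":0,"wz":0},{"jaw":0.55,"x":0,"y":0,"z":-0.08,"wx":0,"wy":0,"wz":0},{"jaw":0.55,"x":0,"y":0,"z":-0.12,"wx":0,"wy":0,"wz":0},{"jaw":0.55,"x":0,"y":0,"z":-0.12,"wx":0,"wy":0,"wz":0}]'|tail -3; python3 rim.py; python3 g.py 376 -330 187 -0.405 0.914 0.44 0.195 -0.875;python3 - <<'E'
from h import *
P=np.vstack([cloud(snap(n)).reshape(-1,3) for n in("scene","side")])
h=P[(P[:,2]>79)&(P[:,2]<90)&(P[:,1]>-150)&(P[:,1]<-70)&(P[:,0]<460)&(P[:,0]>380)]
print("handle",cv2.minAreaRect(h[:,:2].astype(np.float32)))
g=P[(P[:,2]>86)&(P[:,1]<-270)&(P[:,0]<460)&(P[:,0]>360)&(P[:,2]<170)&(P[:,1]>-350)]
l=cv2.fitLine(g.astype(np.float32),cv2.DIST_HUBER,0,.01,.01).ravel();print("stick",l,len(g),g.max(0))
E
```

```text
contact_force: [0.1, 0.2, 0.0]
gripper_width: 49.7
grip_force: 0.0
contact_force: [0.3, 0.1, -0.2]
gripper_width: 52.3
grip_force: 0.0
rim (array([ 529.57778531, -112.3694259 ,   50.        ]), np.float64(1.7229010742632629))
stop ((524.7286376953125, -167.26895141601562), (44.00655746459961, 159.363037109375), 84.84405517578125)
t 8.05 pos [ 425.8 -123.3  180.5] shift [ 0.0498 -0.2067 -0.0064] turn [-0.0335 -0.1576 -0.13  ] rows 3.5 F [-0.2  0.4 -0.5] w 52.2
handle ((426.05010986328125, -122.0257339477539), (66.56037139892578, 19.148983001708984), 5.501305103302002)
stick [-4.7385067e-01 -1.9941716e-01  8.5772866e-01  4.0755042e+02
 -3.1612894e+02  1.2606271e+02] 202 [ 430.147826   -301.46981323  156.81135678]
```

```bash
python3 -m crank '[{"jaw":0.45,"x":0.05,"y":-0.207,"z":-0.006,"wx":-0.0335,"wy":-0.158,"wz":-0.13},{"jaw":0.45,"x":0.05,"y":-0.207,"z":-0.006,"wx":-0.0335,"wy":-0.158,"wz":-0.13},{"jaw":0.45,"x":0.05,"y":-0.207,"z":-0.006,"wx":-0.0335,"wy":-0.158,"wz":-0.13},{"jaw":0.45,"x":0.05,"y":-0.207,"z":-0.006,"wx":-0.0335,"wy":-0.158,"wz":-0.13},{"jaw":0.45,"x":0.05,"y":-0.207,"z":-0.006,"wx":-0.0335,"wy":-0.158,"wz":-0.13}]'|tail -3
python3 - <<'E'
from h import *
P=np.vstack([cloud(snap(n)).reshape(-1,3) for n in("wrist",)]);
s=snap("wrist");save(s,"w2.png")
g=P[(P[:,2]>90)&(P[:,1]<-290)&(P[:,0]<435)&(P[:,0]>375)&(P[:,2]<165)&(P[:,1]>-340)]
print(len(g))
if len(g)>10:
    l=cv2.fitLine(g.astype(np.float32),cv2.DIST_HUBER,0,.01,.01).ravel();print("stick",l,len(g),g.max(0),g.min(0))
E
python3 g.py 411.5 -314 117.4 -0.405 0.914 0.44 0.195 -0.875
```

```text
contact_force: [0.4, 0.7, -0.7]
gripper_width: 42.8
grip_force: 0.0
351
stick [-4.4344401e-01 -2.7706334e-01  8.5240442e-01  3.9764053e+02
 -3.1413013e+02  1.4113643e+02] 351 [ 423.71368087 -300.1588305   158.09463019] [ 386.99684018 -324.48751076   90.2399168 ]
t 8.88 pos [ 428.1 -275.8  214.6] shift [ 0.0648 -0.0323  0.077 ] turn [-0.0097 -0.026  -0.0293] rows 1.7 F [0.1 0.3 0. ] w 42.8
```

View pics/w2.png

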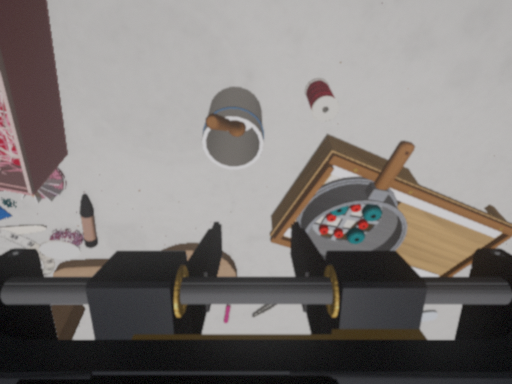

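The wrist view shows the stick's top at (222,125) above the jar at (233,140). The arm hasn't reached the pre-grasp pose yet.

```bash
python3 g.py 378 -329 187 -0.405 0.914 0.44 0.195 -0.875
```

```text
t 8.88 pos [ 428.1 -275.8  214.6] shift [ 0.0697 -0.035  -0.0015] turn [-0.0097 -0.026  -0.0293] rows 1.2 F [0.1 0.3 0. ] w 42.8
```

```bash
python3 -m crank '[{"jaw":0.45,"x":0.07,"y":-0.035,"z":-0.001,"wx":-0.01,"wy":-0.026,"wz":-0.03},{"jaw":0.45,"x":0.07,"y":-0.035,"z":-0.001,"wx":-0.01,"wy":-0.026,"wz":-0.03},{"jaw":0.45,"x":0.07,"y":-0.035,"z":-0.001,"wx":-0.01,"wy":-0.026,"wz":-0.03},{"jaw":0.45,"x":0.07,"y":-0.035,"z":-0.001,"wx":-0.01,"wy":-0.026,"wz":-0.03}]'|tail -3
python3 - <<'E'
from h import *
P=np.vstack([cloud(snap(n)).reshape(-1,3) for n in("wrist","side")]);
g=P[(P[:,2]>95)&(P[:,1]<-295)&(P[:,0]<430)&(P[:,0]>380)&(P[:,2]<157)&(P[:,1]>-332)]
l=cv2.fitLine(g.astype(np.float32),cv2.DIST_HUBER,0,.01,.01).ravel();print("stick",l,len(g),g.max(0),g.min(0))
E
python3 g.py 411.5 -314 117.4 -0.405 0.914 0.44 0.195 -0.875
```

```text
contact_force: [-0.6, 0.2, 0.9]
gripper_width: 42.9
grip_force: 0.0
stick [-4.7676319e-01 -2.3985821e-01  8.4567428e-01  4.0064261e+02
 -3.1442819e+02  1.3808800e+02] 542 [ 426.58214453 -300.88201299  156.95410094] [ 387.07224129 -324.48286481   95.54340973]
t 9.47 pos [ 435.1 -268.1  219.6] shift [ 0.0766 -0.0367  0.0767] turn [-0.0088 -0.0221 -0.025 ] rows 1.8 F [-0.   0.   0.5] w 42.8
```

```bash
python3 -c "
from h import *;o=r.get_obs();print(o['qpos'].round(3));print(R.from_quat(o['tcp_rot']).as_matrix().round(3))"
```

```text
[-0.891 -0.335  2.11   0.433  1.251 -2.908]
[[-0.859 -0.328  0.393]
 [-0.294  0.945  0.147]
 [-0.42   0.011 -0.908]]
```

```bash
python3 -m crank '[{"jaw":0.45,"x":0,"y":0,"z":0,"wx":0,"wy":0,"wz":0.25},{"jaw":0.45,"x":0,"y":0,"z":0,"wx":0,"wy":0,"wz":0.25},{"jaw":0.45,"x":0,"y":0,"z":0,"wx":0,"wy":0,"wz":0.25},{"jaw":0.45,"x":0,"y":0,"z":0,"wx":0,"wy":0,"wz":0.25},{"jaw":0.45,"x":0,"y":0,"z":0,"wx":0,"wy":0,"wz":0.25}]'|head -1
python3 -m crank '[{"jaw":0.45,"x":0,"y":0,"z":0,"wx":0,"wy":0,"wz":0.25},{"jaw":0.45,"x":0,"y":0,"z":0,"wx":0,"wy":0,"wz":0.25},{"jaw":0.45,"x":0,"y":0,"z":0,"wx":0,"wy":0,"wz":0.25},{"jaw":0.45,"x":0,"y":0,"z":0,"wx":0,"wy":0,"wz":0.25},{"jaw":0.45,"x":0,"y":0,"z":0,"wx":0,"wy":0,"wz":0.25}]'|head -1
python3 -m crank '[{"jaw":0.45,"x":0,"y":0,"z":0,"wx":0,"wy":0,"wz":0.25},{"jaw":0.45,"x":0,"y":0,"z":0,"wx":0,"wy":0,"wz":0.25},{"jaw":0.45,"x":0,"y":0,"z":0,"wx":0,"wy":0,"wz":0.25},{"jaw":0.45,"x":0,"y":0,"z":0,"wx":0,"wy":0,"wz":0.25},{"jaw":0.45,"x":0,"y":0,"z":0,"wx":0,"wy":0,"wz":0.25}]'|head -1
python3 -m crank '[{"jaw":0.45,"x":0,"y":0,"z":0,"wx":0,"wy":0,"wz":0.25},{"jaw":0.45,"x":0,"y":0,"z":0,"wx":0,"wy":0,"wz":0.25},{"jaw":0.45,"x":0,"y":0,"z":0,"wx":0,"wy":0,"wz":0.25},{"jaw":0.45,"x":0,"y":0,"z":0,"wx":0,"wy":0,"wz":0.25},{"jaw":0.45,"x":0,"y":0,"z":0,"wx":0,"wy":0,"wz":0.25}]'|head -1
python3 g.py 377 -327 187 0.405 -0.914 0.44 0.195 -0.875
```

```text
t: 10.1
t: 10.72
t: 11.35
t: 11.98
t 11.97 pos [ 435.  -268.3  219.6] shift [-0.0809  0.0365 -0.0019] turn [ 0.0088  0.0221 -0.024 ] rows 1.4 F [-0.   0.3 -0.1] w 42.6
```

```bash
python3 -m crank '[{"jaw":0.45,"x":-0.081,"y":0.036,"z":-0.002,"wx":0.009,"wy":0.022,"wz":-0.024},{"jaw":0.45,"x":-0.081,"y":0.036,"z":-0.002,"wx":0.009,"wy":0.022,"wz":-0.024},{"jaw":0.45,"x":-0.081,"y":0.036,"z":-0.002,"wx":0.009,"wy":0.022,"wz":-0.024},{"jaw":0.45,"x":-0.081,"y":0.036,"z":-0.002,"wx":0.009,"wy":0.022,"wz":-0.024}]'|grep pos
python3 - <<'E'
from h import *
s=snap("wrist");save(s,"w3.png");W=cloud(s);P=W.reshape(-1,3)
g=P[(P[:,2]>95)&(P[:,1]<-295)&(P[:,0]<430)&(P[:,0]>380)&(P[:,2]<157)&(P[:,1]>-332)]
l=cv2.fitLine(g.astype(np.float32),cv2.DIST_HUBER,0,.01,.01).ravel();print("stick",l,len(g),g.max(0),g.min(0))
# grip top end only
o=r.get_obs();M=R.from_quat(o["tcp_rot"]).as_matrix();q=(g-o["position"])@M
for a,b in((40,55),(55,70),(70,85),(85,110)):
    k=(q[:,2]>a)&(q[:,2]<b)
    if k.any():print(a,b,k.sum(),"tool x",q[k,0].min().round(1),q[k,0].max().round(1),"tool y",q[k,1].min().round(1),q[k,1].max().round(1))
E
python3 g.py 411.5 -311.7 117.4  0.405 -0.914 0.44 0.195 -0.875
```

```text
position: [376.9, -326.3, 187.6]
stick [-4.7785708e-01 -2.2938924e-01  8.4795827e-01  4.0621451e+02
 -3.1255945e+02  1.3449937e+02] 435 [ 428.53037807 -300.58138533  156.96439019] [ 387.76369014 -323.71369032   95.15490378]
40 55 104 tool x -4.5 4.2 tool y -5.9 5.1
55 70 77 tool x -2.0 3.9 tool y -6.0 4.8
70 85 66 tool x -1.9 4.3 tool y -5.8 4.8
85 110 75 tool x 0.1 4.8 tool y -6.1 4.3
t 12.53 pos [ 377.2 -326.1  187.8] shift [-0.0013  0.0007  0.0796] turn [ 0.0001 -0.0001 -0.0003] rows 1.3 F [0.2 0.3 0.6] w 42.7
```

View pics/w3.png

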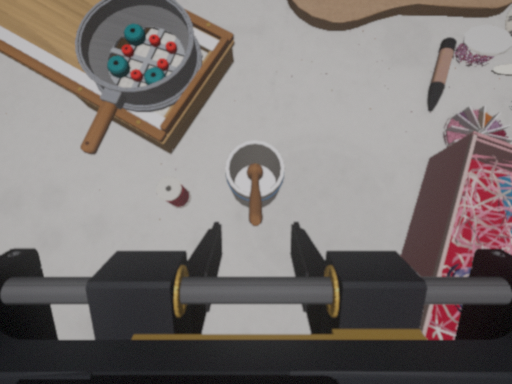

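The stick axis (255,170–220) lies between the fingers, and the measured offset from the tool axis is under 1 mm. Advance 80 mm and grip.

```bash
python3 -m crank '[{"jaw":0.45,"x":0,"y":0,"z":0.03,"wx":0,"wy":0,"wz":0},{"jaw":0.45,"x":0,"y":0,"z":0.06,"wx":0,"wy":0,"wz":0},{"jaw":0.45,"x":0,"y":0,"z":0.08,"wx":0,"wy":0,"wz":0},{"jaw":0.45,"x":0,"y":0,"z":0.08,"wx":0,"wy":0,"wz":0},{"jaw":0.0,"x":0,"y":0,"z":0.08,"wx":0,"wy":0,"wz":0}]'|grep -E "pos|cont"
python3 -m crank '[{"jaw":0.0,"x":0,"y":0,"z":0,"wx":0,"wy":0,"wz":0},{"jaw":0.0,"x":0,"y":0,"z":0,"wx":0,"wy":0,"wz":0},{"jaw":0.0,"x":0,"y":0,"z":0,"wx":0,"wy":0,"wz":0},{"jaw":0.0,"x":0,"y":0,"z":0,"wx":0,"wy":0,"wz":0}]'
python3 -m crank '[{"jaw":0.0,"x":0,"y":0,"z":-0.02,"wx":0,"wy":0,"wz":0},{"jaw":0.0,"x":0,"y":0,"z":-0.05,"wx":0,"wy":0,"wz":0},{"jaw":0.0,"x":0,"y":0,"z":-0.09,"wx":0,"wy":0,"wz":0},{"jaw":0.0,"x":0,"y":0,"z":-0.14,"wx":0,"wy":0,"wz":0},{"jaw":0.0,"x":0,"y":0,"z":-0.14,"wx":0,"wy":0,"wz":0}]'
python3 g.py 440 -270 260 0.405 -0.914
```

```text
position: [412.4, -310.9, 118.2]
contact_force: [-0.3, -1.1, 0.2]
t: 13.65
position: [411.8, -311.1, 117.3]
tcp_rot: [0.948, 0.199, 0.243, -0.052]
contact_force: [-1.4, -0.4, 0.6]
gripper_width: 10.7
grip_force: 30.0
t: 14.28
position: [350.1, -340.7, 243.9]
tcp_rot: [0.948, 0.199, 0.244, -0.048]
contact_force: [0.1, -0.5, -0.4]
gripper_width: 10.4
grip_force: 30.0
t 14.28 pos [ 350.1 -340.7  243.9] shift [ 0.1048 -0.0287  0.0391] turn [ 0.0023 -0.16   -0.0011] rows 2.7 F [ 0.1 -0.5 -0.4] w 10.4
```

```bash
python3 -m crank '[{"jaw":0.0,"x":0.105,"y":-0.029,"z":0.039,"wx":0.002,"wy":-0.16,"wz":0},{"jaw":0.0,"x":0.105,"y":-0.029,"z":0.039,"wx":0.002,"wy":-0.16,"wz":0},{"jaw":0.0,"x":0.105,"y":-0.029,"z":0.039,"wx":0.002,"wy":-0.16,"wz":0},{"jaw":0.0,"x":0.105,"y":-0.029,"z":0.039,"wx":0.002,"wy":-0.16,"wz":0}]'|grep -E "pos|cont|tcp"
python3 - <<'E'
from h import *
o=r.get_obs();M=R.from_quat(o["tcp_rot"]).as_matrix()
for n in("side","scene"):
    s=snap(n);P=cloud(s).reshape(-1,3);c=s["image"].reshape(-1,3).astype(int)
    q=(P-o["position"])@M
    k=(np.hypot(q[:,0],q[:,1])<25)&(q[:,2]>4)&(q[:,2]<160)&(P[:,2]>90)
    q=q[k];print(n,len(q))
    for a in range(0,150,20):
        t=q[(q[:,2]>a)&(q[:,2]<a+20)]
        if len(t):print(a,len(t),np.median(t,0).round(1),t[:,2].max().round(1))
E
python3 g.py 529.6 -112.4 250 0.405 -0.914
```

```text
position: [441.6, -264.7, 254.6]
tcp_rot: [0.978, 0.209, -0.001, -0.005]
contact_force: [0.2, 0.2, -0.3]
side 260
0 36 [-1.   4.2 13.2] 19.3
20 38 [ 0.5  3.8 29.5] 39.5
40 37 [ 1.   3.1 49.9] 59.8
60 31 [ 2.9  3.5 71.7] 79.8
80 44 [ 3.9  3.6 93.1] 99.7
100 74 [  3.1   7.7 108.2] 119.7
scene 161
0 19 [-4.7  1.1 12.7] 18.6
20 23 [-4.   0.6 28.2] 39.1
40 19 [-3.1  1.2 49.9] 59.0
60 19 [-1.8  1.3 68.5] 78.3
80 24 [-1.   1.9 91.8] 99.6
100 55 [ -3.2   1.4 106.4] 119.9
120 2 [ -2.4  -1.8 122.2] 122.4
t 14.88 pos [ 439.4 -266.4  254.3] shift [ 0.1448 -0.1043  0.0055] turn [-0.0034 -0.0001 -0.0002] rows 2.9 F [ 0.7 -0.4  0.5] w 10.7
```

```bash
cat > beads.py <<'E'
from fit import *
import sys
def beads(name=None,cams=("scene","side"),C=(529.6,-112.4),yaw=np.radians(5.4)):
    P=[];c=[]
    for n in cams:
        s=snap(n);P.append(cloud(s).reshape(-1,3));c.append(s["image"].reshape(-1,3).astype(int))
    P=np.vstack(P);c=np.vstack(c);ok=np.isfinite(P[:,0]);P=P[ok];c=c[ok]
    d=P[:,:2]-C;k=(np.hypot(*d.T)<58)&(P[:,2]<82)&(P[:,2]>2);P=P[k];c=c[k];d=d[k]
    for nm,m in (("red",(c[:,0]>c[:,1]+50)&(c[:,1]<c[:,0]*.45)),("teal",(c[:,1]>c[:,0]+25))):
        Q=d[m];z=P[m,2]
        H=np.histogram2d(Q[:,0],Q[:,1],bins=60,range=[[-60,60]]*2)[0];H=cv2.dilate((H>0).astype(np.uint8),np.ones((3,3)))
        N,lab,st,ce=cv2.connectedComponentsWithStats(H)
        idx=lab[((Q[:,0]+60)//2).astype(int).clip(0,59),((Q[:,1]+60)//2).astype(int).clip(0,59)]
        for i in range(1,N):
            t=Q[idx==i]
            if len(t)>3: print(nm,"world dxy",((t.min(0)+t.max(0))/2).round(),"ext",np.ptp(t,axis=0).round(),len(t),"z",np.percentile(z[idx==i],[5,95]).round())
    # map
    S=5;im=np.full((600,600,3),255,np.uint8)
    for i in np.argsort(P[:,2]):
        cv2.circle(im,(int(300-d[i,1]*S),int(300-d[i,0]*S)),4,[int(q) for q in c[i][::-1]],-1)
    for gx in(-37.5,-12.5,12.5,37.5):
        for gy in(-37.5,-12.5,12.5,37.5):
            if abs(gx*gy)>1400:continue
            p=R.from_euler("z",yaw).as_matrix()[:2,:2]@(np.array([gx+9.25*np.array([-1,-1,1,1]),gy+9.25*np.array([-1,1,1,-1])]))
            cv2.polylines(im,[np.array([300-p[1]*S,300-p[0]*S]).T.astype(int)],True,(255,0,255),1)
    if name:cv2.imwrite("pics/"+name,im)
if __name__=="__main__":beads(sys.argv[1] if len(sys.argv)>1 else None)
E
python3 beads.py b1.png
```

```text
red world dxy [-26.   2.] ext [11. 20.] 19 z [56. 62.]
red world dxy [-1. 23.] ext [13. 12.] 25 z [57. 62.]
red world dxy [ -0. -24.] ext [ 8. 12.] 9 z [54. 64.]
red world dxy [ 24. -26.] ext [7. 5.] 7 z [54. 62.]
red world dxy [26.  0.] ext [11. 15.] 22 z [54. 62.]
teal world dxy [-25.  22.] ext [22. 24.] 80 z [61. 67.]
teal world dxy [-20. -25.] ext [19. 19.] 45 z [62. 68.]
teal world dxy [21. 25.] ext [25. 22.] 83 z [61. 68.]
```

View pics/b1.png

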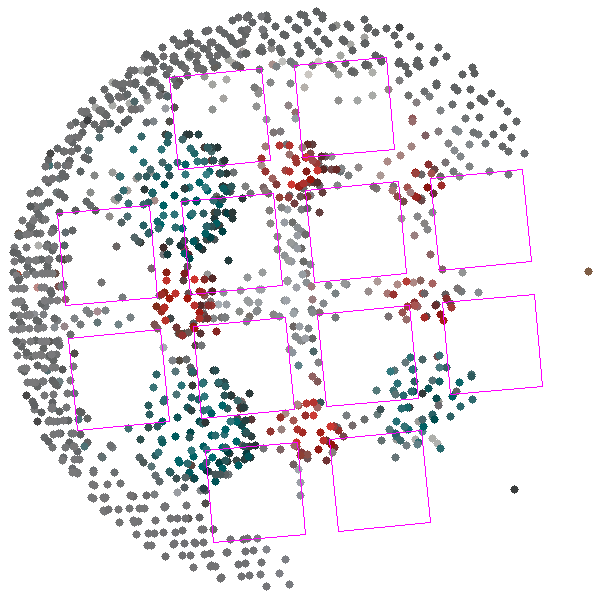

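The map (up is +x, left is +y) shows all 8 beads on bar crossings of the sieve grid, with the centre crossing free. Move above the centre and square the tool with the world axes.

```bash
python3 g.py 526.6 -112.4 250 0 -1
```

```text
t 14.97 pos [ 438.6 -267.4  254.8] shift [ 0.1429 -0.1065  0.0059] turn [-0.0031  0.0006  0.1317] rows 2.9 F [-0.6 -0.3 -0.4] w 10.6
```

```bash
python3 -m crank '[{"jaw":0.0,"x":0.143,"y":-0.106,"z":0.006,"wx":-0.003,"wy":0,"wz":0.132},{"jaw":0.0,"x":0.143,"y":-0.106,"z":0.006,"wx":-0.003,"wy":0,"wz":0.132},{"jaw":0.0,"x":0.143,"y":-0.106,"z":0.006,"wx":-0.003,"wy":0,"wz":0.132},{"jaw":0.0,"x":0.143,"y":-0.106,"z":0.006,"wx":-0.003,"wy":0,"wz":0.132},{"jaw":0.0,"x":0.143,"y":-0.106,"z":0.006,"wx":-0.003,"wy":0,"wz":0.132}]'|grep -E "pos|cont|tcp"
cat > foot.py <<'E'
from fit import *
o=r.get_obs();M=R.from_quat(o["tcp_rot"]).as_matrix()
for n in("side","scene"):
    s=snap(n);P=cloud(s).reshape(-1,3);q=(P-o["position"])@M
    k=(np.hypot(q[:,0],q[:,1])<22)&(q[:,2]>25)&(q[:,2]<150)&(P[:,2]>96)
    q=q[k];cam=(np.array(s["position"])-o["position"])@M;d=cam/np.linalg.norm(cam)
    d[2]=0
    for lo,hi,rad in((40,80,4.5),(104,119,10)):
        t=q[(q[:,2]>lo)&(q[:,2]<hi)]
        if len(t):print(n,lo,len(t),"axis est",(np.median(t,0)-.85*rad*d/np.linalg.norm(d)).round(1),"max z",np.sort(q[:,2])[-4:].round(1))
E
python3 foot.py;python3 g.py 526.6 -112.4 176 0 -1
```

```text
position: [527.1, -113.4, 250.6]
tcp_rot: [1.0, 0.0, -0.001, 0.001]
contact_force: [0.2, 0.5, -0.3]
side 40 53 axis est [ 3.1 -0.6 59.9] max z [118.5 118.9 120.2 120.7]
side 104 48 axis est [  5.5  -0.4 109.9] max z [118.5 118.9 120.2 120.7]
scene 40 42 axis est [ 3.2  0.3 58.9] max z [117.3 117.3 117.4 119. ]
scene 104 35 axis est [  5.3   2.3 110.3] max z [117.3 117.3 117.4 119. ]
t 15.7 pos [ 527.  -114.   250.8] shift [-0.0003 -0.0018  0.0748] turn [ 0.0006  0.0004 -0.0005] rows 1.2 F [-0.1  0.1 -0.3] w 10.6
```

```bash
python3 -m crank '[{"jaw":0.0,"x":-0.003,"y":-0.002,"z":0,"wx":0,"wy":0,"wz":0},{"jaw":0.0,"x":-0.003,"y":-0.002,"z":0.03,"wx":0,"wy":0,"wz":0},{"jaw":0.0,"x":-0.003,"y":-0.002,"z":0.06,"wx":0,"wy":0,"wz":0},{"jaw":0.0,"x":-0.003,"y":-0.002,"z":0.068,"wx":0,"wy":0,"wz":0},{"jaw":0.0,"x":-0.003,"y":-0.002,"z":0.068,"wx":0,"wy":0,"wz":0}]'|grep -E "pos|cont|tcp"
python3 g.py 524.1 -112 176.5 0 -1
```

```text
position: [524.5, -110.8, 182.9]
tcp_rot: [1.0, 0.0, -0.001, 0.001]
contact_force: [0.1, 0.5, 0.3]
t 16.32 pos [ 524.5 -110.8  182.9] shift [-0.0004  0.0012  0.0065] turn [0.0005 0.0005 0.0001] rows 0.1 F [0.1 0.5 0.3] w 10.6
```

```bash
c() { grep -E "pos|cont"; }
python3 -m crank '[{"jaw":0.0,"x":0,"y":0.001,"z":0.003,"wx":0,"wy":0,"wz":0},{"jaw":0.0,"x":0,"y":0.001,"z":0.006,"wx":0,"wy":0,"wz":0},{"jaw":0.0,"x":0,"y":0.001,"z":0.006,"wx":0,"wy":0,"wz":0}]'|c
python3 -m crank '[{"jaw":0.0,"x":0.01,"y":0.008,"z":0,"wx":0,"wy":0,"wz":0},{"jaw":0.0,"x":0.017,"y":0.004,"z":0,"wx":0,"wy":0,"wz":0},{"jaw":0.0,"x":0.025,"y":-0.001,"z":0,"wx":0,"wy":0,"wz":0},{"jaw":0.0,"x":0.025,"y":-0.001,"z":0,"wx":0,"wy":0,"wz":0},{"jaw":0.0,"x":0.0,"y":0.0,"z":0,"wx":0,"wy":0,"wz":0}]'|c
python3 -m crank '[{"jaw":0.0,"x":-0.011,"y":0.007,"z":0,"wx":0,"wy":0,"wz":0},{"jaw":0.0,"x":-0.018,"y":0.003,"z":0,"wx":0,"wy":0,"wz":0},{"jaw":0.0,"x":-0.025,"y":-0.002,"z":0,"wx":0,"wy":0,"wz":0},{"jaw":0.0,"x":-0.025,"y":-0.002,"z":0,"wx":0,"wy":0,"wz":0},{"jaw":0.0,"x":0.0,"y":0.0,"z":0,"wx":0,"wy":0,"wz":0}]'|c
python3 beads.py
```

```text
position: [524.9, -111.4, 177.2]
contact_force: [0.6, 0.3, 0.4]
position: [525.3, -111.1, 176.9]
contact_force: [-1.0, 0.8, -0.8]
position: [524.4, -111.1, 177.1]
contact_force: [0.2, 0.4, -0.8]
red world dxy [ -1. -24.] ext [10. 13.] 17 z [55. 63.]
red world dxy [-1. 23.] ext [13. 11.] 14 z [57. 63.]
red world dxy [ 22. -25.] ext [7. 5.] 7 z [56. 62.]
teal world dxy [-26.  25.] ext [24. 24.] 80 z [60. 67.]
teal world dxy [-24. -22.] ext [21. 18.] 40 z [63. 67.]
teal world dxy [21. 28.] ext [24. 30.] 63 z [61. 68.]
```

Two beads dropped. Next are B and C.

```bash
c() { grep -E "pos|cont"; }
python3 -m crank '[{"jaw":0.0,"x":0.008,"y":-0.008,"z":0,"wx":0,"wy":0,"wz":0},{"jaw":0.0,"x":0.004,"y":-0.015,"z":0,"wx":0,"wy":0,"wz":0},{"jaw":0.0,"x":-0.001,"y":-0.024,"z":0,"wx":0,"wy":0,"wz":0},{"jaw":0.0,"x":-0.001,"y":-0.024,"z":0,"wx":0,"wy":0,"wz":0},{"jaw":0.0,"x":0.0,"y":0.0,"z":0,"wx":0,"wy":0,"wz":0}]'|c
python3 -m crank '[{"jaw":0.0,"x":0.008,"y":0.009,"z":0,"wx":0,"wy":0,"wz":0},{"jaw":0.0,"x":0.004,"y":0.016,"z":0,"wx":0,"wy":0,"wz":0},{"jaw":0.0,"x":-0.001,"y":0.024,"z":0,"wx":0,"wy":0,"wz":0},{"jaw":0.0,"x":-0.001,"y":0.024,"z":0,"wx":0,"wy":0,"wz":0},{"jaw":0.0,"x":0.0,"y":0.0,"z":0,"wx":0,"wy":0,"wz":0}]'|c
python3 beads.py
```

```text
position: [525.0, -109.8, 177.0]
contact_force: [0.2, -1.0, -0.8]
position: [524.7, -111.8, 177.0]
contact_force: [0.0, 0.5, 0.9]
red world dxy [-13.  39.] ext [ 7. 13.] 11 z [55. 61.]
red world dxy [ 23. -25.] ext [8. 8.] 7 z [56. 60.]
red world dxy [35. 10.] ext [2. 5.] 4 z [13. 18.]
teal world dxy [-29.  23.] ext [24. 25.] 77 z [60. 67.]
teal world dxy [-25. -25.] ext [22. 19.] 39 z [63. 67.]
teal world dxy [18. 33.] ext [25. 30.] 78 z [59. 67.]
```

```bash
c() { grep -E "pos|cont"; }
python3 -m crank '[{"jaw":0.0,"x":0.005,"y":-0.018,"z":0,"wx":0,"wy":0,"wz":0},{"jaw":0.0,"x":0.007,"y":-0.029,"z":0,"wx":0,"wy":0,"wz":0},{"jaw":0.0,"x":0.001,"y":-0.032,"z":0,"wx":0,"wy":0,"wz":0},{"jaw":0.0,"x":-0.003,"y":-0.032,"z":0,"wx":0,"wy":0,"wz":0},{"jaw":0.0,"x":0.0,"y":0.0,"z":0,"wx":0,"wy":0,"wz":0}]'|c
python3 -m crank '[{"jaw":0.0,"x":0.002,"y":0.018,"z":0,"wx":0,"wy":0,"wz":0},{"jaw":0.0,"x":0.007,"y":0.034,"z":0,"wx":0,"wy":0,"wz":0},{"jaw":0.0,"x":0.014,"y":0.031,"z":0,"wx":0,"wy":0,"wz":0},{"jaw":0.0,"x":0.023,"y":0.024,"z":0,"wx":0,"wy":0,"wz":0},{"jaw":0.0,"x":0.0,"y":0.0,"z":0,"wx":0,"wy":0,"wz":0}]'|c
python3 beads.py
```

```text
position: [525.9, -110.2, 178.1]
contact_force: [-0.3, -0.1, -0.1]
position: [525.7, -110.7, 176.5]
contact_force: [-0.9, 1.2, -0.9]
red world dxy [ 32. -19.] ext [8. 8.] 10 z [56. 61.]
teal world dxy [-29.  20.] ext [21. 21.] 77 z [61. 68.]
teal world dxy [-20. -26.] ext [17. 20.] 37 z [62. 68.]
teal world dxy [13. 33.] ext [24. 22.] 80 z [60. 67.]
```

```bash
c() { grep -E "pos|cont"; }
python3 -m crank '[{"jaw":0.0,"x":0.003,"y":0.024,"z":0,"wx":0,"wy":0,"wz":0},{"jaw":0.0,"x":0.011,"y":0.033,"z":0,"wx":0,"wy":0,"wz":0},{"jaw":0.0,"x":0.018,"y":0.031,"z":0,"wx":0,"wy":0,"wz":0},{"jaw":0.0,"x":0.023,"y":0.027,"z":0,"wx":0,"wy":0,"wz":0},{"jaw":0.0,"x":0.029,"y":0.019,"z":0,"wx":0,"wy":0,"wz":0}]'|c
python3 -m crank '[{"jaw":0.0,"x":0.001,"y":-0.002,"z":0,"wx":0,"wy":0,"wz":0},{"jaw":0.0,"x":-0.015,"y":-0.01,"z":0,"wx":0,"wy":0,"wz":0},{"jaw":0.0,"x":-0.029,"y":-0.019,"z":0,"wx":0,"wy":0,"wz":0},{"jaw":0.0,"x":-0.029,"y":-0.019,"z":0,"wx":0,"wy":0,"wz":0}]'|c
python3 beads.py; python3 rim.py
```

```text
position: [554.0, -129.6, 176.6]
contact_force: [0.3, 0.5, -0.2]
position: [524.0, -110.7, 176.9]
contact_force: [-1.1, -1.3, -0.1]
red world dxy [39.  8.] ext [11. 12.] 7 z [ 8. 17.]
teal world dxy [-28.  21.] ext [22. 25.] 82 z [60. 67.]
teal world dxy [-24.  44.] ext [11.  2.] 4 z [51. 58.]
teal world dxy [-14. -30.] ext [16. 18.] 32 z [63. 68.]
teal world dxy [13. 33.] ext [25. 25.] 82 z [61. 68.]
rim (array([ 529.48492847, -112.30455814,   50.        ]), np.float64(3.298168554989667))
stop ((524.257568359375, -168.1315460205078), (43.09413528442383, 161.7315216064453), 83.7470703125)
```

All red beads seem to be through. Lift out and check that with a wider look.

```bash
c() { grep -E "pos|cont"; }
python3 -m crank '[{"jaw":0.0,"x":0,"y":0,"z":-0.025,"wx":0,"wy":0,"wz":0},{"jaw":0.0,"x":0,"y":0,"z":-0.05,"wx":0,"wy":0,"wz":0},{"jaw":0.0,"x":0,"y":0,"z":-0.08,"wx":0,"wy":0,"wz":0},{"jaw":0.0,"x":0,"y":0,"z":-0.08,"wx":0,"wy":0,"wz":0}]'|c
python3 -m crank '[{"jaw":0.0,"x":-0.085,"y":0.155,"z":0,"wx":0,"wy":0,"wz":-0.132},{"jaw":0.0,"x":-0.085,"y":0.155,"z":0,"wx":0,"wy":0,"wz":-0.132},{"jaw":0.0,"x":-0.085,"y":0.155,"z":0,"wx":0,"wy":0,"wz":-0.132},{"jaw":0.0,"x":-0.085,"y":0.155,"z":0,"wx":0,"wy":0,"wz":-0.132},{"jaw":0.0,"x":-0.085,"y":0.155,"z":0,"wx":0,"wy":0,"wz":-0.132}]'|c
python3 - <<'E'
from h import *
from beads import beads
beads();a=[]
for n,(x,y) in(("scene",(220,170)),("side",(190,165)),("wrist",(0,0))):
    s=snap(n)
    i=cv2.cvtColor(s["image"],cv2.COLOR_RGB2BGR)
    if n!="wrist":a.append(cv2.resize(i[y:y+100,x:x+100],(400,400),interpolation=2))
    else:w=i
cv2.imwrite("pics/chk.png",np.hstack(a));cv2.imwrite("pics/chkw.png",w)
E
python3 g.py 350.1 -340.7 243.9 .39 -.92 .463 .18 -.868
python3 -c "
from h import *
M=R.from_quat([0.948,.199,.243,-.052]).as_matrix();print(M.round(3))"
```

```text
position: [526.7, -111.9, 260.0]
contact_force: [0.1, 0.9, 0.0]
position: [439.7, -266.1, 255.9]
contact_force: [0.2, 0.5, -0.6]
red world dxy [40.  7.] ext [ 7. 11.] 6 z [ 9. 16.]
teal world dxy [-28.  20.] ext [23. 23.] 84 z [60. 68.]
teal world dxy [-24.  46.] ext [10.  5.] 4 z [49. 58.]
teal world dxy [-14. -32.] ext [19. 17.] 34 z [64. 69.]
teal world dxy [13. 35.] ext [23. 30.] 89 z [60. 68.]
t 23.45 pos [ 440.6 -265.2  257.1] shift [-0.1133  0.0322  0.0134] turn [-0.0058  0.166   0.0065] rows 2.8 F [-0.4  0.2 -1. ] w 10.5
[[ 0.803  0.403  0.44 ]
 [ 0.352 -0.915  0.195]
 [ 0.481 -0.002 -0.877]]
```

View pics/chk.png

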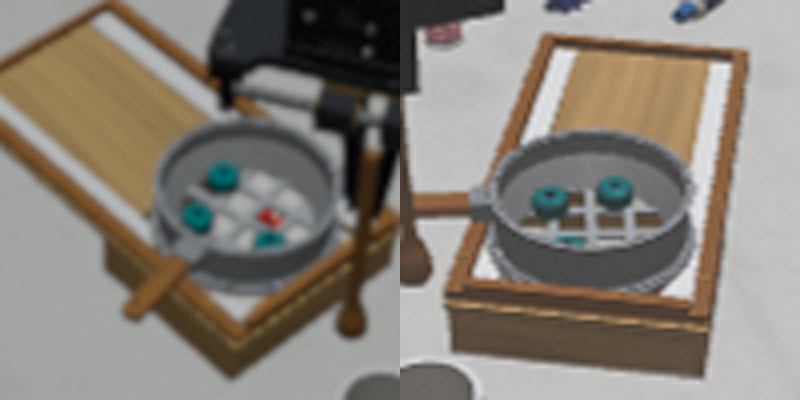

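In these crops three teal beads are on the plate. The one red patch, at (270,217) on the left, is at z 9–16, so it is in the tray, seen through a hole. The near wall hides part of the plate, so check with the wrist camera.

Run:
```python
from h import *
from beads import beads
beads(cams=("wrist",))
s=snap("wrist");W=cloud(s);
d=np.hypot(W[...,0]-529.6,W[...,1]+112.4);print("sieve px",(d<60).sum(),np.argwhere(d<60).min(0),np.argwhere(d<60).max(0))
# coverage of plate band: which dxy plate points (z 48-54) or lower are seen
k=(d<47)&(W[...,2]<60);v=np.c_[W[k][:,0]-529.6,W[k][:,1]+112.4]
print(np.histogram2d(v[:,0],v[:,1],bins=[np.arange(-50,51,10)]*2)[0].astype(int))
```

```text
red world dxy [ -8. -36.] ext [6. 4.] 15 z [17. 21.]
red world dxy [42.  3.] ext [10. 16.] 74 z [13. 17.]
teal world dxy [-28.  21.] ext [23. 22.] 351 z [64. 68.]
teal world dxy [-13. -32.] ext [22. 22.] 333 z [65. 69.]
teal world dxy [14. 33.] ext [22. 23.] 415 z [64. 68.]
sieve px 9299 [ 0 98] [101 213]
[[  0   0   3  10  72  41   9  10   0   0]
 [  0  14  43   6 103  67  28  48   0   0]
 [  6  37  32  46  81  78  21  16   3   0]
 [ 15   6   0   3  54  91  12 101  44   2]
 [  9  34  13   8  74 113  43 127  92  35]
 [ 37  66  85  52  64  74  27  89  43   5]
 [  4  28 119  40  58 119  21  75  69   7]
 [  0  45 136 102  99 134  78 101  55   2]
 [  0  16  83  24  25 113   8  61  25   0]
 [  0   0   4   9  34  90  13   1   0   0]]
```

The wrist camera covers the whole plate. It shows three teal beads there and red only below z 21, so all the red beads are through. Now return the stick by reversing the way it came out.

```bash
c() { grep -E "pos|cont|rot"; }
python3 -m crank '[{"jaw":0.0,"x":-0.113,"y":0.032,"z":0.013,"wx":0,"wy":0.16,"wz":0},{"jaw":0.0,"x":-0.113,"y":0.032,"z":0.013,"wx":0,"wy":0.16,"wz":0},{"jaw":0.0,"x":-0.113,"y":0.032,"z":0.013,"wx":0,"wy":0.16,"wz":0},{"jaw":0.0,"x":-0.113,"y":0.032,"z":0.013,"wx":0,"wy":0.16,"wz":0},{"jaw":0.0,"x":-0.113,"y":0.032,"z":0.013,"wx":0,"wy":0.16,"wz":0}]'|c
python3 g.py 350.1 -340.7 243.9 .403 -.915 .44 .195 -.877; python3 g.py 411.8 -311.1 117.3 .403 -.915 .44 .195 -.877
```

```text
position: [350.2, -341.0, 245.1]
tcp_rot: [0.948, 0.201, 0.242, -0.05]
contact_force: [0.0, 0.2, 1.1]
t 24.18 pos [ 350.2 -341.   245.1] shift [-0.0005 -0.0003  0.0011] turn [0.0006 0.0008 0.0008] rows 0.0 F [0.  0.2 1.1] w 10.6
t 24.18 pos [ 350.2 -341.   245.1] shift [-0.0011 -0.0026  0.1449] turn [0.0006 0.0008 0.0008] rows 2.3 F [0.  0.2 1.1] w 10.6
```

```bash
c() { grep -E "pos|cont|rot"; }
python3 -m crank '[{"jaw":0.0,"x":-0.001,"y":-0.003,"z":0.03,"wx":0,"wy":0,"wz":0},{"jaw":0.0,"x":-0.001,"y":-0.003,"z":0.06,"wx":0,"wy":0,"wz":0},{"jaw":0.0,"x":-0.001,"y":-0.003,"z":0.09,"wx":0,"wy":0,"wz":0},{"jaw":0.0,"x":-0.001,"y":-0.003,"z":0.12,"wx":0,"wy":0,"wz":0},{"jaw":0.0,"x":-0.001,"y":-0.003,"z":0.12,"wx":0,"wy":0,"wz":0}]'|c
python3 -m crank '[{"jaw":0.0,"x":0,"y":0,"z":0.01,"wx":0,"wy":0,"wz":0},{"jaw":0.0,"x":0,"y":0,"z":0.02,"wx":0,"wy":0,"wz":0},{"jaw":0.0,"x":0,"y":0,"z":0.022,"wx":0,"wy":0,"wz":0},{"jaw":0.0,"x":0,"y":0,"z":0.022,"wx":0,"wy":0,"wz":0}]'|c
python3 g.py 411.8 -311.1 117.3 .403 -.915 .44 .195 -.877
```

```text
position: [401.4, -312.8, 137.2]
tcp_rot: [0.948, 0.202, 0.241, -0.053]
contact_force: [0.6, -1.4, -0.4]
position: [409.7, -311.8, 119.5]
tcp_rot: [0.948, 0.2, 0.242, -0.05]
contact_force: [-0.0, -0.3, -0.3]
t 25.3 pos [ 409.7 -311.8  119.5] shift [0.0008 0.0002 0.003 ] turn [0.0007 0.0005 0.0004] rows 0.0 F [-0.  -0.3 -0.3] w 10.7
```

Release with about 2 mm to spare, then retract along the tool axis.

```bash
c() { grep -E "pos|cont|wid"; }
python3 -m crank '[{"jaw":0.0,"x":0.001,"y":0,"z":0.002,"wx":0,"wy":0,"wz":0},{"jaw":0.0,"x":0.001,"y":0,"z":0.002,"wx":0,"wy":0,"wz":0},{"jaw":0.4,"x":0.001,"y":0,"z":0.002,"wx":0,"wy":0,"wz":0},{"jaw":0.4,"x":0.001,"y":0,"z":0.002,"wx":0,"wy":0,"wz":0},{"jaw":0.4,"x":0.001,"y":0,"z":0.002,"wx":0,"wy":0,"wz":0}]'|c
python3 -m crank '[{"jaw":0.4,"x":0,"y":0,"z":0,"wx":0,"wy":0,"wz":0},{"jaw":0.4,"x":0,"y":0,"z":-0.03,"wx":0,"wy":0,"wz":0},{"jaw":0.4,"x":0,"y":0,"z":-0.07,"wx":0,"wy":0,"wz":0},{"jaw":0.4,"x":0,"y":0,"z":-0.12,"wx":0,"wy":0,"wz":0},{"jaw":0.4,"x":0,"y":0,"z":-0.12,"wx":0,"wy":0,"wz":0}]'|c
python3 rim.py
python3 - <<'E'
from h import *
from beads import beads
beads(cams=("scene","side","wrist"));a=[]
for n,(x,y) in(("scene",(200,160)),("side",(140,150))):
    i=cv2.cvtColor(snap(n)["image"],cv2.COLOR_RGB2BGR)
    a.append(cv2.resize(i[y:y+160,x:x+160],(400,400),interpolation=2))
cv2.imwrite("pics/end.png",np.hstack(a))
E
```

```text
position: [411.9, -310.4, 118.3]
contact_force: [0.6, -0.0, 0.7]
gripper_width: 34.4
position: [359.2, -336.5, 228.2]
contact_force: [-0.2, -0.1, -0.7]
gripper_width: 38.0
rim (array([ 529.73661748, -112.46838061,   50.        ]), np.float64(1.7588280235156721))
stop ((522.6818237304688, -167.65167236328125), (42.68697738647461, 151.59083557128906), 85.10348510742188)
red world dxy [-19.  37.] ext [7. 8.] 30 z [12. 16.]
red world dxy [38. 10.] ext [ 7. 12.] 35 z [13. 19.]
teal world dxy [-29.  21.] ext [24. 24.] 318 z [63. 68.]
teal world dxy [-24.  46.] ext [10.  4.] 4 z [49. 57.]
teal world dxy [-14. -32.] ext [22. 20.] 185 z [66. 69.]
teal world dxy [14. 32.] ext [23. 22.] 315 z [62. 69.]
```

View pics/end.png

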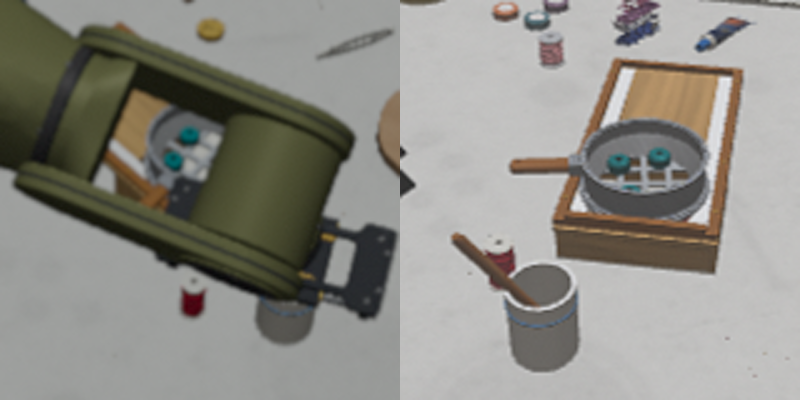

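The side view shows the stick leaning in the jar (455,240 to 540,300), the sieve by the stop and the spools unmoved. One last numeric check: is the rim level, and is there a gap at the stop?

Run:
```python
from fit import *
P=np.vstack([cloud(snap(n)).reshape(-1,3) for n in("wrist","side")])
d=P[:,:2]-[529.7,-112.4];ra=np.hypot(*d.T)
k=(ra>58)&(ra<66)&(P[:,2]>83)&(P[:,2]<93);print("rim tilt",np.linalg.lstsq(np.c_[d[k],np.ones(k.sum())],P[k,2],rcond=None)[0].round(3),k.sum())
a=np.array([.106,.994]);b=np.array([.994,-.106]);s=d@a;x=d@b
m=(abs(x)<40)&(s<-64)&(s>-110)
for lo in range(-100,-62,2):
    t=m&(s>=lo)&(s<lo+2);print(lo,t.sum(),np.percentile(P[t,2],[10,50,90]).round() if t.any() else "")
```

```text
rim tilt [-5.0000e-03 -8.0000e-03  8.8747e+01] 2215
-100 82 [-0.  1.  2.]
-98 88 [-1.  1.  2.]
-96 80 [0. 1. 2.]
-94 86 [-0.  1.  2.]
-92 89 [0. 1. 2.]
-90 79 [-0.  2.  2.]
-88 82 [-0.  1.  2.]
-86 86 [-0.  1.  2.]
-84 89 [-0.  1.  2.]
-82 77 [0. 1. 2.]
-80 93 [-0.  1.  3.]
-78 85 [0. 1. 3.]
-76 223 [ 1. 44. 61.]
-74 726 [ 2. 50. 62.]
-72 363 [ 1. 22. 63.]
-70 678 [ 4. 19. 63.]
-68 102 [15. 63. 64.]
-66 6 [62. 90. 91.]
-64 0
```

```bash
python3 -c "
from station import r
print(r.hand_in())"
```

```text
the job is handed in; nothing more can be done
None
```

I handed the job in at about 27 s of the 72 s limit. My last checks showed the sieve level against its stop, no red beads left on the plate, the three teal beads still in the sieve, and the stick back in its jar, though not all five red beads could be seen in the tray at once.

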